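# Close the vacuum pump's oil filler: fit the ratchet cap and turn it until it clicks

## Task

The oil of the small vacuum pump has been changed and its yellow filler cap still lies on the desk. Put the cap on the pump's filler neck, let its two lugs find the slots and drop in, and turn it clockwise until the seal is pulled down and the cap's ratchet clicks, at least once; then let go of it. Handle it gently: do not lean on the neck, and leave the other things on the desk where they are.

Things in the scene. Friction and masses are not known exactly. Their poses are not given: they have to be found in the camera images.
- cap: Yellow filler cap, 50 mm high, 0.25 kg, standing on its plug on the desk. Origin: centre of the plug's underside; z up its axis. Upward: grey plug, 26 mm across, 0-16 mm above the origin; black sprung seal ring, 52 mm across, 13-16 mm (gives way 3 mm, under 2.7 to 5.7 N); yellow head, 61 mm across, 16-30 mm; on it a straight grip bar along the cap's x axis.
- cap_grip (a point): Point on the cap's axis at mid height of its grip bar, 40 mm above the cap's origin; axes as the cap's. The bar is 46 mm long (x), 14 mm wide (y), from 30 to 50 mm above the origin; pinch it across its 14 mm from above.
- cap_foot (a point): Point on the cap's axis, 3.5 mm above its origin, level with the plug's two opposite lugs (1 to 6 mm above the origin, 8 mm wide, reaching 19.7 mm from the axis); axes as the cap's. The lugs are not always in line with the bar: seen from above they are turned up to 27 degrees to either side of it, differently each time and not measured, since the ratchet leaves them there.
- clicker (a joint): Lift of the spring-loaded clutch plate in the cap, m: 0 between two teeth, rising to 0.002 or more at a tooth's crest, then snapping back to 0: a click (16 teeth, one per 22.5 degrees). Turned clockwise (from above) the head carries the plug up to about 0.2 N m over the seal's drag, then slips; the other way it drives firmly. Seal drag: about 0.02 N m per N of pressing.
- pump: Light grey vane pump with dark motor, 130 x 290 x 156 mm, heavy, fixed. Origin on the desk below the centre of the filler neck; round it the oil case, 126 x 118 mm, top 124 mm above the desk. The motor lies on the pump's -y side with a handle 156 mm high over it; the clamped inlet (146 mm high) is 82 mm from the neck. Its +x and -x are the directions of the neck's two slots.
- neck_rim (a point): Centre of the upright filler neck's opening at its rim, 150 mm above the desk; axes as the pump's, z up. Neck 56 mm across outside, opening 30 mm, with two slots at +x and -x (a red dash by each on the rim), about 12 mm wide and reaching 22 mm from the axis.
- neck_inside (a point): Point on the neck's axis 10 mm below the rim, axes as the pump's. Under the 5 mm thick rim a cam leads clockwise (from above) from each slot and draws the cap down; firm stop 70 degrees from the slot. Cap's origin below the rim: 1 mm while the lugs ride on the rim, 13 mm when dropped through the slots and resting on the seal, 15 to 16 mm when home.
- screwdriver: Red-handled screwdriver, 191 mm long, lying loose on the left; a bystander. Origin under its middle.
- spanner_13: Steel combination spanner, 174 mm long, lying loose on the left; a bystander. Origin under its middle.
- stopper_1: Small red-brown rubber stopper, 30 mm across and 27 mm high, standing behind the cap; a bystander. Origin: centre of its underside.
- hex_key_1: L-shaped steel hex key, 78 mm long, lying between robot and pump; a bystander. Origin under its middle.
- kf_clamp_1: Aluminium flange clamp with wing nut, 67 x 88 x 27 mm, lying behind the pump; a bystander. Origin: centre of its underside.

How it is judged:
By the outcome, as a careful person would: the job done as asked, in the order asked, and still so for the second after the job is handed in, with the robot touching nothing.
It also fails if it takes over 58 s, if anything falls off the work surface, if the arm or the gripper's body presses on something with over 40 N, if the wrist force passes 120 N, or if a joint passes its speed limit or range.

## Robot

A 7-joint arm with a two-finger parallel gripper is mounted at the origin on a cart in front of the work surface, level with it; the furniture and walls round the work are solid. World frame = base frame: x ahead of the robot, y to its left, z up, the work surface at z = 0. Lengths are in m, angles in rad, forces in N, time in s.
With the tool pointing down it reaches from about 0.35 to 0.9 m from the base axis. Payload 7.2 kg.
Tool frame: the origin (TCP) lies between the finger pads; the fingertips stand 22 mm ahead of it and the grasp point (between the pads) lies 3 mm ahead of it; z points along the fingers, y is the line along which they close (so a half turn about z gives the same grasp; the last joint's range is limited). The gripper opens to 88 mm and grips with 3 to 60 N. Pads are 20 mm wide; open, the fingers measure 115 mm over their backs; the gripper's body (75 mm by 178 mm) begins 61 mm behind the grasp point.
Start: joints at [-1.239, 0.411, -0.013, 1.596, 0.006, 1.134, -0.082], TCP at [0.243, 0.576, 0.245] pointing down, gripper open.
Joint ranges: [-2.95, 2.95], [-0.29, 1.99], [-1.47, 1.44], [0.14, 2.54], [-1.03, 4.17], [0.13, 1.85], [-2.86, 2.86]. Speed limits (rad/s): [2.39, 2.39, 3.01, 3.01, 3.14, 3.14, 3.14].

## Interface

Orientations are given as [roll, pitch, yaw] about the fixed x, y, z axes, in that order (R = Rz(yaw) Ry(pitch) Rx(roll)).
In Python, from rig import bot gives the robot as it stands. The module is installed in compiled form; this text tells all that it offers. Calls block until the motion is done:
- bot.move_to(position, orientation): joint-space move of the TCP to a pose.
- bot.line_to(position, ori=None, feed=0.15, guard=None): straight line of the TCP; ori=None keeps the orientation; feed is the mean speed in m/s. With guard (N) it stops when the force on the tool has changed by that much, and returns True; else False.
- bot.movej(angles): joint-space move.
- bot.gripper_to(opening, f_grip=None): finger opening in m; f_grip is the grip in N (None keeps the last); returns when the fingers have stopped.
- bot.sleep(seconds).
- bot.ik(position, orientation): joint angles nearest the present ones, or None.
- bot.state(): the state.
- bot.camera(name): name is "scene" or "top"; returns a dict with "frame" (384x512x3 uint8, blue, green, red), "fx", "fy", "cx", "cy" (pixels), "k1" (the pictures are not rectified: a ray, as slopes to the right and down, at radius r is drawn at 1 + k1 r^2 times it, then the intrinsics apply), "R" (3x3) and "t" (3): a world point X has camera coordinates R X + t. Camera axes: x right, y down, z forward; pixel columns grow to the right and rows downward; lengths in m; the calibration is good to about 2 mm. A picture is of the moment at which its call begins. There is no depth.
A pose or a line that the arm cannot do raises bot.PlanningError and nothing moves.
- bot.job_done(): hands the job in; it is judged then, once.
The state is a dict: "time_s": time; "joint_pos": joint angles; "joint_vel": joint speeds; "effort": joint torques, N m; "ee_pos": TCP position; "orientation": TCP orientation; "ft_force": force on the tool from outside, world axes, zero at the start; "ft_torque": the same for the moment, N m; "width": finger opening in m; "finger_force": force on a finger pad.
Only numpy, scipy, OpenCV 4.12 (cv2) and the standard library are available. Lean on these libraries where they do the work, as an engineer would, in place of code of your own. Each camera call takes 0.05 s, during which the arm holds its last target. There are 200 camera calls.

## Working session

There is one attempt and no reset: what is moved stays moved. The work goes in short steps, each a Python script; the robot and the scene stay as the last script left them, time stands still between calls to the robot, and variables do not carry over. Pictures are saved under pics/ and viewed, at most 10 in all, crops included, and the job is handed in when it is done.

```bash
mkdir -p pics; python3 - <<'E'
from rig import bot
import cv2,pickle
for n in("scene","top"):
    c=bot.camera(n); cv2.imwrite(f"pics/{n}0.png",c["frame"]); pickle.dump(c,open(f"pics/{n}0.pkl","wb"))
    print(n,c["fx"],c["fy"],c["cx"],c["cy"],c["k1"],c["R"],c["t"], -c["R"].T@c["t"])
s=bot.state();print(s["orientation"],s["time_s"],s["width"])
E
```

```text
scene 442.7991608912214 442.7991608912214 261.0234346344115 191.1519375272337 0.0484974340781975 [[ 0.66448114 -0.74722916 -0.01064848]
 [-0.45478378 -0.39303222 -0.79918545]
 [ 0.59298948  0.53588642 -0.6009902 ]] [-0.31838497  0.34840953  0.83355171] [-0.12427559 -0.5476594   0.77600992]
top 415.6346743206189 415.6346743206189 249.17895764079537 191.5623421359204 -0.04013382273008396 [[-0.00675401 -0.999874   -0.01436582]
 [-0.99421116  0.00825491 -0.10712625]
 [ 0.10723134  0.01355913 -0.99414163]] [0.06863623 0.54432267 1.22402968] [0.4103809  0.04753747 1.27615613]
[-3.14018723e+00  8.63212417e-05  2.74185311e+00] 0.1 0.08772765462460491
```

View pics/top0.png

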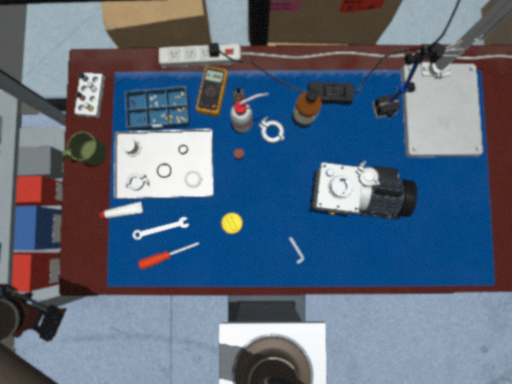

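View pics/scene0.png

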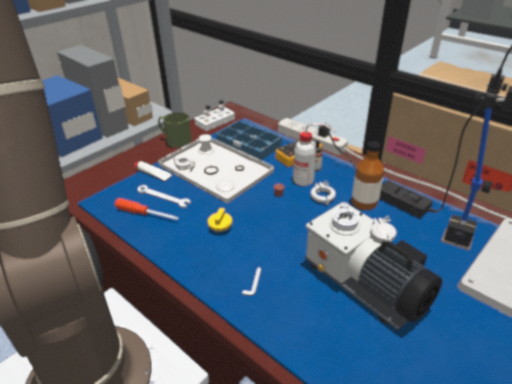

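The top view shows the cap at about (232,223) and the neck at about (341,186). In the scene view the cap is at (220,220) and the neck at (346,212). I'll enlarge both.

```bash
cat > h.py <<'E'
import numpy as np,cv2,pickle
def ray(c,u,v):
    d=np.array([(u-c["cx"])/c["fx"],(v-c["cy"])/c["fy"]]);s=d.copy()
    for _ in range(20): s=d/(1+c["k1"]*(s@s))
    return c["R"].T@np.r_[s,1]
def at_z(c,u,v,z):
    o=-c["R"].T@c["t"];r=ray(c,u,v);return o+r*(z-o[2])/r[2]
def proj(c,X):
    p=c["R"]@np.asarray(X,float)+c["t"];s=p[:2]/p[2];s=s*(1+c["k1"]*(s@s));return np.array([s[0]*c["fx"]+c["cx"],s[1]*c["fy"]+c["cy"]])
def crop(c,u,v,h=25,S=400):
    # shows pixel edges u-h..u+h ; scale S/(2h)
    f=c["frame"][v-h:v+h,u-h:u+h]; return cv2.resize(f,(S,S),interpolation=cv2.INTER_CUBIC)
E
python3 - <<'E'
from h import *
t=pickle.load(open("pics/top0.pkl","rb"));s=pickle.load(open("pics/scene0.pkl","rb"))
a=np.hstack([crop(t,232,223,20,300),crop(t,341,186,20,300)]);b=np.hstack([crop(s,220,220,20,300),crop(s,346,214,20,300)])
cv2.imwrite("pics/z.png",np.vstack([a,b]))
# yellow centroid
for c,n in((t,"t"),(s,"s")):
    f=c["frame"].astype(int);m=((f[...,2]>150)&(f[...,1]>130)&(f[...,0]<100)).astype(np.uint8)
    k,l,st,ce=cv2.connectedComponentsWithStats(m)
    for i in range(1,k):
        if st[i,4]>100: print(n,st[i],ce[i],at_z(c,*ce[i],.035))
print("neck",at_z(t,341,186,.15))
E
```

```text
t [222 213  20  21 327] [231.48012232 222.79204893] [0.45101937 0.1178862  0.035     ]
s [208 209  24  21 320] [219.765625 220.190625] [0.44514328 0.11080827 0.035     ]
neck [ 0.54502401 -0.18753316  0.15      ]
```

View pics/z.png

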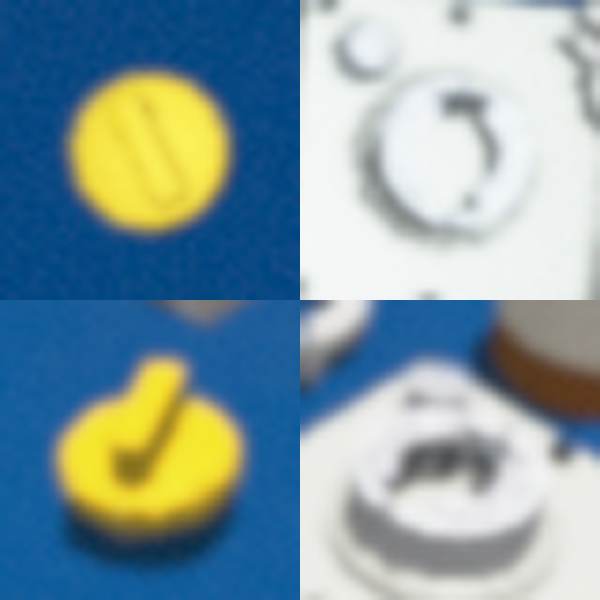

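The crops show the bar running from upper left to lower right, at a yaw of roughly 22°. The neck rim centre is near (341.4,185.8), with the slots roughly along world x. I'll overlay the model on both views to check this.

```bash
cat >> h.py <<'E'
def overlay(c,polys,u,v,h=20,S=400):
    im=crop(c,u,v,h,S);k=S/(2*h)
    for P,col in polys:
        q=np.array([proj(c,x) for x in P]);q=((q-[u-h,v-h]+.5)*k).round().astype(int)
        cv2.polylines(im,[q.reshape(-1,1,2)],False,col,1,cv2.LINE_AA)
    return im
def circ(x,y,z,r): 
    a=np.linspace(0,2*np.pi,60);return np.c_[x+r*np.cos(a),y+r*np.sin(a),0*a+z]
def box(x,y,z,yaw,lx,ly):
    p=np.array([[1,1],[-1,1],[-1,-1],[1,-1],[1,1]])*[lx/2,ly/2];R=np.array([[np.cos(yaw),-np.sin(yaw)],[np.sin(yaw),np.cos(yaw)]])
    return np.c_[p@R.T+[x,y],np.full(5,z)]
E
python3 - <<'E'
from h import *
t=pickle.load(open("pics/top0.pkl","rb"));s=pickle.load(open("pics/scene0.pkl","rb"))
cx,cy,cyaw=.4512,.1182,np.radians(22)
nx,ny,_=at_z(t,341.4,185.8,.15);print(nx,ny);nyaw=0
R=(0,0,255);G=(0,160,0);M=(255,0,255)
cp=[(circ(cx,cy,.03,.0305),R),(box(cx,cy,.05,cyaw,.046,.014),G),(box(cx,cy,.03,cyaw,.046,.014),M)]
npl=[(circ(nx,ny,.15,.028),R),(circ(nx,ny,.15,.015),G),(box(nx,ny,.15,nyaw,.044,.012),M)]
cv2.imwrite("pics/z2.png",cv2.resize(np.vstack([np.hstack([overlay(t,cp,231,223,15),overlay(t,npl,341,186,15)]),np.hstack([overlay(s,cp,220,220,17),overlay(s,npl,346,210,17)])]),(600,600),interpolation=cv2.INTER_AREA))
E
```

```text
0.5455640735104083 -0.1886413827645092
```

View pics/z2.png

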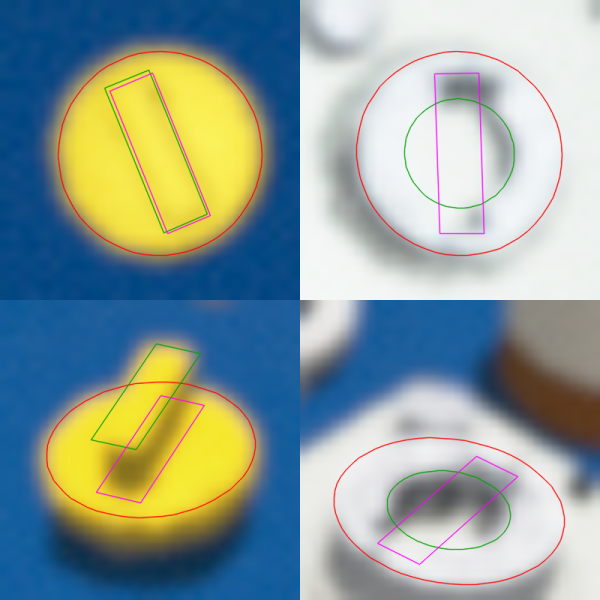

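The overlays agree to about 1 px. The cap is at (0.451,0.118), the bar's yaw is about 25° and the neck is at (0.5456,-0.1886) with yaw about 0. Next I'll check how far the wrist can turn.

```bash
python3 - <<'E'
from rig import bot
import numpy as np
for p,ys in(((.451,.118,.2),(25,205)),((.5456,-.1886,.21),(60,40,0,-60,-120,-160,-200,-240,-280,-320))):
    for y in ys:
        q=bot.ik(p,[np.pi,0,np.radians(y)]); print(p[0],y,None if q is None else np.round(q,2))
E
```

```text
0.451 25 [-0.88  0.2   0.6   2.05 -0.14  0.93 -1.33]
0.451 205 [-0.5   0.19  0.16  2.03 -0.04  0.93  1.69]
0.5456 60 [-0.44  0.5   0.97  1.8  -0.47  1.08  0.17]
0.5456 40 [-0.45  0.51  0.98  1.8  -0.48  1.09 -0.17]
0.5456 0 [-0.48  0.54  1.04  1.8  -0.51  1.1  -0.83]
0.5456 -60 [-0.57  0.67  1.26  1.81 -0.69  1.19 -1.72]
0.5456 -120 [ 1.07  0.68 -1.24  1.7   0.68  1.26  2.3 ]
0.5456 -160 [-0.26  0.42  0.68  1.79 -0.3   1.04  2.46]
0.5456 -200 [-0.37  0.46  0.85  1.8  -0.4   1.06  1.85]
0.5456 -240 [-0.43  0.5   0.95  1.8  -0.46  1.08  1.21]
0.5456 -280 [-0.44  0.5   0.96  1.8  -0.46  1.08  0.52]
0.5456 -320 [-0.45  0.51  0.98  1.8  -0.48  1.09 -0.17]
```

```bash
cat >> h.py <<'E'
from rig import bot
def st(tag=""):
    s=bot.state();print(tag,"t%.2f"%s["time_s"],"p",np.round(s["ee_pos"],4),"yaw%.1f"%np.degrees(s["orientation"][2]),"F",np.round(s["ft_force"],1),"M",np.round(s["ft_torque"],2),"w%.4f f%.1f j7 %.2f"%(s["width"],s["finger_force"],s["joint_pos"][6]));return s
def ori(deg): return [np.pi,0,np.radians(deg)]
E
python3 - <<'E'
from h import *
bot.move_to([.4512,.1182,.16],ori(205)); st()
bot.gripper_to(.05)
g=bot.line_to([.4512,.1182,.0555],feed=.12,guard=6); st(g)
bot.gripper_to(.008,f_grip=10); st()
bot.gripper_to(.008,f_grip=55); s=st()
bot.line_to([.4512,.1182,.12],feed=.1); st("lift")
for n in("top","scene"):
    c=bot.camera(n);pickle.dump(c,open(f"pics/{n}1.pkl","wb"))
t,s=[pickle.load(open(f"pics/{n}1.pkl","rb")) for n in("top","scene")]
cx,cy=.4512,.1182
P=[(circ(cx,cy,.0955,.0305),(0,0,255)),(circ(cx,cy,.0655,.013),(0,255,0))]
ut=proj(t,[cx,cy,.09]).astype(int);us=proj(s,[cx,cy,.09]).astype(int)
cv2.imwrite("pics/g1.png",np.hstack([overlay(t,P,*ut,24,400),overlay(s,P,*us,24,400)]))
E
```

```text
t1.95 p [0.4513 0.119  0.1601] yaw-155.0 F [-0.4  0.4 -0.2] M [ 0.03  0.07 -0.04] w0.0878 f0.0 j7 1.69
False t3.72 p [0.4516 0.1183 0.056 ] yaw-155.0 F [-0.4 -0.4  0. ] M [ 0.05  0.02 -0.04] w0.0503 f0.0 j7 1.72
 t4.37 p [0.4513 0.1182 0.0556] yaw-155.0 F [-0.5 -0.2  1.5] M [0.08 0.12 0.04] w0.0137 f10.0 j7 1.72
 t4.58 p [0.4512 0.1183 0.0556] yaw-155.0 F [-0.3 -1.2  2.7] M [0.09 0.14 0.  ] w0.0137 f55.0 j7 1.72
lift t5.38 p [0.4508 0.1181 0.1195] yaw-155.0 F [-0.2 -0.6 -2.6] M [ 0.08  0.01 -0.04] w0.0134 f55.0 j7 1.70
```

View pics/g1.png

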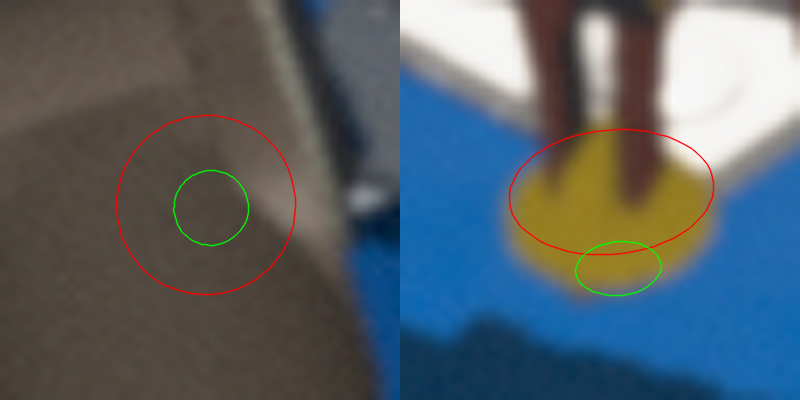

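The cap hangs between the fingers, level, with its head centre near (610,200) in the right-hand crop. Next I'll carry it above the neck.

```bash
python3 - <<'E'
from h import *
nx,ny=.5456,-.1886
bot.line_to([.4512,.1182,.25],feed=.2)
bot.move_to([nx,ny,.25],ori(215)); st()
bot.line_to([nx,ny,.2155],feed=.06); bot.sleep(.2); s=st()
c=bot.camera("scene");pickle.dump(c,open("pics/scene2.pkl","wb"))
e=s["ee_pos"];o=e[2]-.0555
P=[(circ(nx,ny,.15,.028),(0,0,255)),(circ(e[0],e[1],o+.03,.0305),(255,0,255)),(circ(e[0],e[1],o+.016,.0305),(255,0,255)),(circ(e[0],e[1],o,.013),(0,255,0))]
u=proj(c,[nx,ny,.165]).astype(int)
cv2.imwrite("pics/n1.png",overlay(c,P,*u,22,600))
E
```

```text
t7.49 p [ 0.5456 -0.1869  0.2493] yaw-144.9 F [-0.2 -0.1 -2.5] M [ 0.08 -0.03 -0.02] w0.0137 f55.0 j7 2.56
 t8.42 p [ 0.5458 -0.1887  0.2159] yaw-145.0 F [ 1.5  0.5 -2.6] M [ 0.06 -0.02  0.03] w0.0136 f55.0 j7 2.57
```

View pics/n1.png

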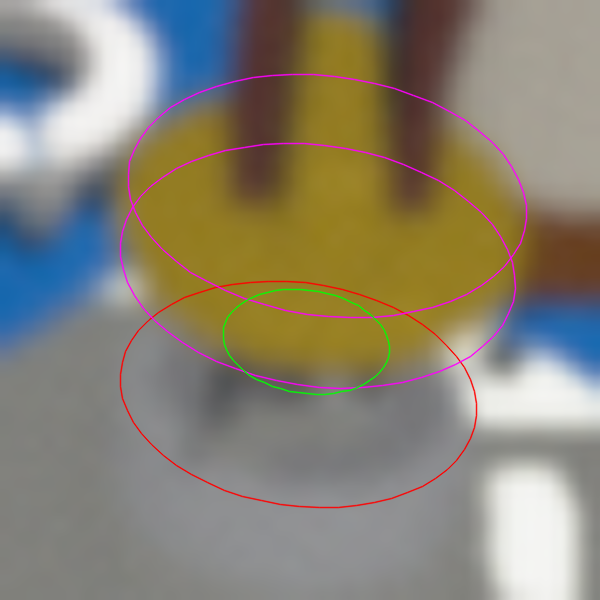

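The cap hovers over the neck, in line to about 1-2 mm: the cap spans columns 120-530 and the neck 120-475, as projected. I'll lower it under guard.

```bash
python3 - <<'E'
from h import *
nx,ny=.5456,-.1886
g=bot.line_to([nx,ny,.198],feed=.02,guard=3); st(g)
bot.sleep(.1);st()
E
```

```text
True t9.05 p [ 0.5456 -0.1886  0.2048] yaw-145.0 F [-0.3 -0.6  5.2] M [0.1  0.16 0.  ] w0.0136 f55.0 j7 2.58
 t9.15 p [ 0.5456 -0.1886  0.2047] yaw-145.0 F [-0.4 -0.3  5.8] M [ 0.06  0.07 -0.02] w0.0139 f55.0 j7 2.58
```

Contact came at 0.2047, against 0.2045 expected with the lugs on the rim. Next is the clockwise search at light pressure.

```bash
python3 - <<'E'
from h import *
nx,ny=.5456,-.1886
z=.2047;yaw=215
while yaw>145:
    yaw-=5
    bot.line_to([nx,ny,z],ori(yaw),feed=.05)
    s=bot.state();F=s["ft_force"][2]
    print(yaw,"%.2f"%s["time_s"],"z%.4f"%s["ee_pos"][2],np.round(s["ft_force"],1),np.round(s["ft_torque"],2))
    if F<0:
        g=bot.line_to([nx,ny,z-.004],feed=.03,guard=4); s=st(g)
        if s["ee_pos"][2]<z-.003: print("dropped");break
        z=s["ee_pos"][2]
    elif F>7: z-=-.0002
    if s["time_s"]>22: break
E
```

```text
210 9.40 z0.2048 [ 0.7 -0.7  2.7] [ 0.04 -0.11  0.08]
205 9.65 z0.2046 [0.2 0.9 1.2] [ 0.06 -0.11  0.01]
200 9.90 z0.2044 [ 0.3 -0.2 -1.3] [ 0.13 -0.11 -0.  ]
False t10.18 p [ 0.5451 -0.1888  0.2001] yaw-159.9 F [-0.6 -0.  -3.7] M [-0.16  0.05 -0.05] w0.0134 f55.0 j7 2.35
dropped
```

```bash
python3 - <<'E'
from h import *
nx,ny=.5456,-.1886
g=bot.line_to([nx,ny,.1905],feed=.02,guard=3); st(g)
bot.sleep(.1);st()
E
```

```text
True t10.65 p [ 0.5456 -0.1884  0.1911] yaw-160.0 F [2.5 0.  1.3] M [-0.05 -0.25 -0.03] w0.0135 f55.0 j7 2.35
 t10.75 p [ 0.5456 -0.1884  0.1912] yaw-160.0 F [ 1.6 -0.1  1.8] M [-0.04 -0.37 -0.05] w0.0135 f55.0 j7 2.35
```

The cap dropped through the slots and rests on the seal. Now I'll turn clockwise, following the cam's pull.

```bash
cat > turn.py <<'E'
from h import *
import sys
nx,ny=.5456,-.1886
s=bot.state();z=float(sys.argv[3]);yaw=float(sys.argv[1])
while yaw>float(sys.argv[2]):
    yaw-=5
    bot.line_to([nx,ny,z],ori(yaw),feed=.05)
    s=bot.state();F=s["ft_force"][2]
    print(yaw,"%.1f"%s["time_s"],"z%.4f"%z,np.round(s["ee_pos"],4),np.round(s["ft_force"],1),np.round(s["ft_torque"],2))
    if F<-4: z-=.0003
    if F<-10: z-=.0004
    if F>3: z+=.0002
    if np.linalg.norm(s["ft_force"])>30: print("HIGH");break
E
python3 turn.py 200 120 .1912
```

```text
195.0 11.0 z0.1912 [ 0.5458 -0.1885  0.1913] [ 0.6 -1.1  0.3] [-0.07 -0.23 -0.02]
190.0 11.2 z0.1912 [ 0.5456 -0.1886  0.1912] [ 1.2 -0.6  2.6] [ 0.01 -0.12 -0.07]
185.0 11.5 z0.1912 [ 0.5455 -0.1886  0.1912] [-1.  -0.5  1.4] [ 0.   -0.08 -0.06]
180.0 11.8 z0.1912 [ 0.5455 -0.1886  0.1911] [-0.4  0.5  1.7] [ 0.06 -0.03 -0.04]
175.0 12.0 z0.1912 [ 0.5455 -0.1886  0.1912] [-0.4  0.   1.9] [-0.02 -0.01 -0.07]
170.0 12.2 z0.1912 [ 0.5456 -0.1886  0.1911] [-0.3 -0.1  1.5] [-0.03 -0.02 -0.03]
165.0 12.5 z0.1912 [ 0.5456 -0.1886  0.1912] [-0.4 -0.3  1.9] [-0.02  0.03 -0.05]
160.0 12.8 z0.1912 [ 0.5456 -0.1886  0.1912] [-0.8 -0.3  2.8] [-0.07 -0.07 -0.04]
155.0 13.0 z0.1912 [ 0.5456 -0.1886  0.1912] [ 0.1 -0.1  2.2] [-0.02 -0.06 -0.04]
150.0 13.2 z0.1912 [ 0.5456 -0.1886  0.1912] [ 0.5 -0.2  1.3] [-0.02  0.   -0.05]
145.0 13.5 z0.1912 [ 0.5456 -0.1886  0.1911] [0.5 0.2 2. ] [-0.07  0.01 -0.03]
140.0 13.8 z0.1912 [ 0.5454 -0.1886  0.1911] [-0.3 -0.2  0.8] [-0.13  0.14 -0.05]
135.0 14.0 z0.1912 [ 0.5453 -0.1886  0.1909] [-0.4 -1.1 -2.1] [-0.23  0.06 -0.09]
130.0 14.2 z0.1912 [ 0.5454 -0.1884  0.1907] [ 1.5 -0.7 -4.7] [-0.29 -0.13 -0.03]
125.0 14.5 z0.1909 [ 0.5452 -0.1883  0.1906] [-0.7 -0.2 -4. ] [-0.08  0.25 -0.04]
120.0 14.8 z0.1906 [ 0.5452 -0.1884  0.1906] [-2.9  0.5 -0.1] [0.04 0.74 0.13]
```

```bash
python3 turn.py 120 80 .1906
```

```text
115.0 15.0 z0.1906 [ 0.5452 -0.1885  0.1906] [-4.6  0.5  0.9] [0.12 1.07 0.13]
110.0 15.2 z0.1906 [ 0.5455 -0.1885  0.1905] [-3.4  0.5 -0.4] [ 0.13  0.85 -0.05]
105.0 15.5 z0.1906 [ 0.5455 -0.1885  0.1905] [-3.   0.9 -1.1] [ 0.13  0.88 -0.03]
100.0 15.8 z0.1906 [ 0.5452 -0.1886  0.1905] [-4.   0.5  0.1] [ 0.16  1.29 -0.04]
95.0 16.0 z0.1906 [ 0.5451 -0.1886  0.1905] [-5.5  0.9  1.2] [0.17 1.43 0.17]
90.0 16.2 z0.1906 [ 0.5453 -0.1886  0.1905] [-3.5  1.2 -1.4] [ 0.13  0.81 -0.03]
85.0 16.5 z0.1906 [ 0.5458 -0.1886  0.1906] [-3.9  0.7 -0.6] [0.12 0.81 0.  ]
80.0 16.8 z0.1906 [ 0.5455 -0.1886  0.1905] [-3.   1.  -1.7] [ 0.13  1.03 -0.05]
```

The z torque peaks near 117° and 95°, one tooth apart, so the ratchet has slipped at the stop. I'll take one more tooth, release and look.

```bash
python3 turn.py 80 60 .1906; python3 - <<'E'
from h import *
bot.gripper_to(.05); st("open")
s=bot.state();p=s["ee_pos"]
bot.line_to([.5456,-.1886,.28],feed=.12)
bot.move_to([.45,.12,.30],ori(120)); st()
t=bot.camera("top");c=bot.camera("scene")
nx,ny=.5456,-.1886;o=.135;R=(0,0,255);G=(0,160,0)
P=[(circ(nx,ny,o+.03,.0305),R),(box(nx,ny,o+.05,np.radians(60),.046,.014),G)]
cv2.imwrite("pics/e1.png",np.hstack([overlay(t,P,*proj(t,[nx,ny,.16]).astype(int),20),overlay(c,P,*proj(c,[nx,ny,.16]).astype(int),22)]))
E
```

```text
75.0 17.0 z0.1906 [ 0.545  -0.1886  0.1905] [-5.7  1.7 -0.4] [0.19 1.51 0.08]
70.0 17.2 z0.1906 [ 0.545  -0.1886  0.1905] [-6.   1.2 -0.2] [0.22 1.57 0.08]
65.0 17.5 z0.1906 [ 0.5454 -0.1885  0.1905] [-4.4  1.6 -1.1] [ 0.21  1.22 -0.  ]
60.0 17.8 z0.1906 [ 0.5456 -0.1885  0.1906] [-4.3  1.4 -0.4] [ 0.2   1.23 -0.01]
open t18.48 p [ 0.5456 -0.1886  0.1906] yaw60.0 F [-0.6 -0.3  0.1] M [-0.11  0.09 -0.02] w0.0500 f0.0 j7 0.25
 t20.60 p [0.4504 0.1191 0.3   ] yaw119.9 F [ 0.7 -0.2 -0.7] M [-0.09  0.01  0.  ] w0.0500 f0.0 j7 0.30
```

View pics/e1.png

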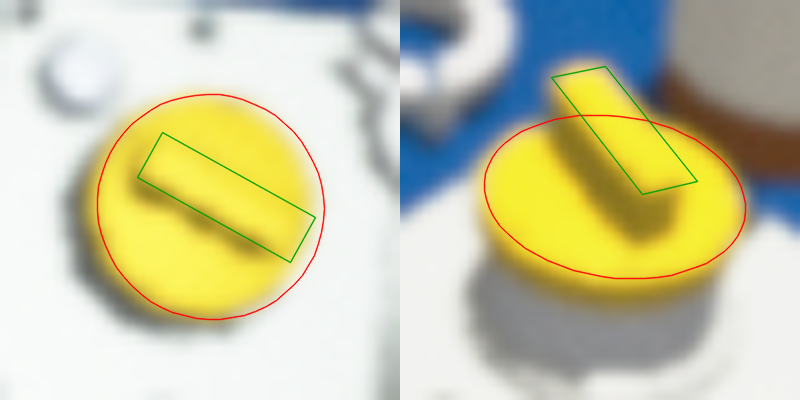

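The bar sits at the commanded 60°, so it did not slip in the grip. The head is level at home height with no seal gap visible, and the gripper is clear.

```bash
python3 -c "
from rig import bot
print(bot.job_done())"
```

```text
the job is handed in; nothing more can be done
None
```

The cap is on the filler neck, lugs dropped in, turned clockwise to its stop until the ratchet slipped about three teeth (judged from wrist torque), then released, and the job was handed in at about 21 s.

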